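# Set a washed bearing housing on the sloped drain rest

## Task

Take the middle one of the three bearing housings in the wash tray and stand it on its foot on the raised, sloped ledge of the drain rest, lengthwise between the two side plates, foot flat on the ledge. In the row it can only be gripped across its arch, and the rest's tall side plates leave no room for that grip, so first stand it on the open bench, let go, and take it again by its two flat faces. Put it down gently both times rather than dropping it, and leave the other two housings and all the other loose things where they are.

Things in the scene. Friction and masses are not known exactly. Their poses are not given: they have to be found in the camera images.
- housing: Bearing housing to move, middle one of three alike in a row; aluminium, 0.3 to 0.55 kg. Foot 92 mm long (y), 38 wide (x), 12 thick. On it an arched body 52 long (y), 38 wide (x), sides upright to 36 mm above the underside, round top radius 26, 62 high in all. Origin: centre of underside, z up. Same either way round. Starts upright in the tray.
- housing_grip (a point): Centre of the housing's arch, 36 mm above its underside: between the two upright sides (52 mm apart along y) and between the two flat faces (38 mm apart along x, flush with the foot, each showing a bronze-ringed dark bore). In the row the flat faces are 10 mm from the neighbours'.
- near_housing: Neighbour in the row, on the -x side of the tray; same size and make as the housing; origin at the centre of its underside. Leave it.
- far_housing: Neighbour in the row, on the +x side of the tray; same size and make as the housing; origin at the centre of its underside. Leave it.
- tray: Fixed shallow steel wash tray, 200 mm (x) by 130 mm (y), floor 6 mm thick, rim 14 mm above the bench. Origin: centre of its underside. The row of housings runs along its x. It may be on the robot's left or right, the rest on the other side; the bench between is free.
- ledge: Steel ledge of the fixed drain rest. Origin: centre of its upper surface, 80 mm above the bench; x up the slope (15 degrees; low edge on the side away from the robot, yaw within 0.35 of half a turn), y along the ledge, z square to the surface. Surface 48 mm deep (x -24 to 24) by 124 long (y -62 to 62). The high side is open. The stand's foot on the bench is 110 by 150 mm.
- ledge_lip (a point): Middle of the top of the lip along the ledge's low edge: the lip is 4 mm thick (x -24 to -28 mm) and stands 6 mm above the surface. Between the same ends, two upright side plates, 30 mm deep and 4 mm thick (y 62 to 66 mm either side), stand 110 mm above the surface.
- sleeve: Steel sleeve standing upright, 58 mm diameter, 70 mm high, loose; origin at the centre of its underside. Leave it.
- tall_sleeve: Steel sleeve standing upright, 64 mm diameter, 100 mm high, loose; origin at the centre of its underside. Leave it.
- jar: Jar, 68 mm diameter, 80 mm high, loose; origin at the centre of its underside. Leave it.
- brush: Hand brush lying on the bench, along its x, loose. Leave it.
- wrench: Wrench lying on the bench, along its x, loose. Leave it.
Mind the look-alikes: they are no part of the job. What is shaped like the housing but blue or pink is not meant. What is shaped like the part that bears ledge but blue is not meant.

How it is judged:
By the outcome, as a careful person would: the job done as asked, in the order asked, and still so for the second after the job is handed in, with the robot touching nothing.
It also fails if it takes over 64 s, if anything falls off the work surface, if the arm or the gripper's body presses on something with over 40 N, if the wrist force passes 120 N, or if a joint passes its speed limit or range.

## Robot

A 6-joint arm with a two-finger parallel gripper is mounted at the origin on the work surface. World frame = base frame: x ahead of the robot, y to its left, z up, the work surface at z = 0. Lengths are in m, angles in rad, forces in N, time in s.
With the tool pointing down it reaches from about 0.35 to 0.775 m from the base axis. Payload 5.5 kg.
Tool frame: the origin (TCP) lies midway between the tips of the shut fingers; the grasp point (between the pads) lies 19 mm behind it; z points along the fingers, y is the line along which they close (so a half turn about z gives the same grasp; the last joint's range is limited). The gripper opens to 85 mm and grips with 20 to 120 N. Pads are 22 mm wide; open, the fingers measure 114 mm over their backs; the gripper's body (76 mm by 85 mm) begins 54 mm behind the grasp point. The pads swing forward as they close: fully open they stand 13 mm farther back than shut.
Start: joints at [-1.344, 0.313, 0.046, 1.304, 0, 1.431], TCP at [0.206, -0.537, 0.231] pointing down, gripper open.
Joint ranges: [-2.76, 2.76], [-0.86, 1.69], [-1.03, 1.26], [-2.2, 2.34], [-1.47, 1.5], [-3.14, 3.14]. Speed limits (rad/s): [2.57, 2.57, 3.14, 3.14, 3.14, 3.14].

## Interface

Orientations are given as a unit quaternion [w, x, y, z].
In Python, from workcell import get_state, read_camera, camera_info, hand_in, recognise gives the robot as it stands.
- The arm moves only by the tool arm_command, never from a script. Its argument "moves" is one flat list of numbers, 7 for each row, row after row: the opening, from -1 (shut) to 1 (fully open), then the shift along the tool's x, y, z in mm, then the turn, a rotation vector about the tool's x, y, z in rad. A call has 1 to 8 rows; each row shifts and turns the commanded pose from where the row before left it, along the tool's axes as they then stand; what a row does not reach is not made up. A row lasts 1/8 s, in which the tool goes at most 62.5 mm and 10.7 degrees, less where a joint would pass 70% of its speed; a pose out of reach is approached as far as the arm can. A call with a gripper value outside its range is refused whole. The fingers move at their own pace and stop on an object; "newtons" is the grip in N (left out, the last holds). Time passes only in rows, so rows that do not move let the fingers close. It gives the time, the measured TCP pose, the force, the opening and the grip force at its end, in the units of the state.
- get_state(): the state, without advancing time (a new reading comes with each control period).
- read_camera(name): name is "scene" or "side" or "wrist"; returns (picture, depth): 400x640x3 uint8, blue, green, red; 400x640 float32, m along the optical axis (not along the pixel's ray), 0 where there is no reading.
- camera_info(name): a dict with "fovy" (degrees; the focal length in pixels is half the picture's height over the tangent of half this angle, whatever the lens; pixels are square), "cx", "cy" (the principal point, pixels), "k1" (the pictures are not rectified: a ray, as slopes to the right and down, at radius r is drawn at 1 + k1 r^2 times it, then the intrinsics apply), "eye" and "orientation" of the camera in the world; the wrist camera has in their place "tool_from_camera" (4x4, takes a point from camera to tool coordinates, whose origin is the TCP and whose axes are the flange's). Camera axes: x right, y down, z forward; pixel columns grow to the right and rows downward; lengths in m; the calibration is good to about 2 mm. A picture is of the moment at which its call begins: read the wrist's pose just before it. camera_info takes no time and is no camera call.
- hand_in(): hands the job in; it is judged then, once.
Trained networks look in the newest picture that a camera, given by its name, has taken for a name from the list of things; names that differ only in an ending like _2 or _b are one class to them, and where a whole thing is asked for, a point or a joint stands for the part that bears it (a point fixed in the world has none). Each returns a list of dicts, best first, with "confidence" (0 to 1); they miss things now and then, are a little off and sometimes report something else, mostly with a low value. They report only what shows in the picture. A call takes as long as a camera call. They do not tell look-alikes from the thing itself.
- recognise(camera, label): "point" ([column, row] in pixels, amid what is visible of it).
The state is a dict: "clock": time; "joint_pos": joint angles; "qvel": joint speeds; "tau": joint torques, N m; "tcp_pos": TCP position; "orientation": TCP orientation; "wrist_force": force on the tool from outside, world axes, zero at the start; "ft_torque": the same for the moment, N m; "finger_gap": finger opening in m; "grip_force": force on a finger pad.
Only numpy, scipy, OpenCV 4.12 (cv2) and the standard library are available. Lean on these libraries where they do the work, as an engineer would, in place of code of your own. Each camera call takes 0.05 s, during which the arm holds its last target. There are 200 camera calls.

## Working session

There is one attempt and no reset: what is moved stays moved. The work goes in short steps, Python scripts to look and compute and a tool call to move; the robot and the scene stay as the last step left them, time stands still between calls to the robot, and variables do not carry over. Pictures are saved under pics/ and viewed, at most 10 in all, crops included, and the job is handed in when it is done.

Besides the shell and the picture viewer there is one more tool, called as a command line: name --argument value ..., lists and objects as JSON in quotes. arm_command: Moves the arm, as the interface text tells. Its arguments: {"type":"object","properties":{"moves":{"type":"array"},"newtons":{"type":"number"}},"required":["moves"]}

```bash
ls; mkdir -p pics
cat > h.py <<'E'
import numpy as np, cv2
from scipy.spatial.transform import Rotation as R
from workcell import *
def q2R(q): return R.from_quat([q[1],q[2],q[3],q[0]]).as_matrix()
def cam_pose(n,st=None):
    i=camera_info(n)
    if n=="wrist":
        st=st or get_state(); T=np.array(i["tool_from_camera"]); Rt=q2R(st["orientation"])
        return i,Rt@T[:3,:3],Rt@T[:3,3]+np.array(st["tcp_pos"])
    o=np.array(i["orientation"],float)
    return i,(o if o.shape==(3,3) else q2R(o)),np.array(i["eye"])
def cloud(n,depth,pose):
    i,Rc,e=pose; h,w=depth.shape; f=h/2/np.tan(np.radians(i["fovy"])/2)
    u,v=np.meshgrid(np.arange(w),np.arange(h)); x=(u-i["cx"])/f; y=(v-i["cy"])/f
    a,b=x.copy(),y.copy()
    for _ in range(15):
        s=1+i["k1"]*(a*a+b*b); a=x/s; b=y/s
    P=np.stack([a*depth,b*depth,depth],-1)@Rc.T+e
    P[depth<=0]=np.nan
    return P
def project(n,p,pose):
    i,Rc,e=pose; c=(np.asarray(p)-e)@Rc; f=200/np.tan(np.radians(i["fovy"])/2)
    a=c[...,:2]/c[...,2:]; s=1+i["k1"]*(a**2).sum(-1,keepdims=True)
    return a*s*f+[i["cx"],i["cy"]]
E
cat > a.py <<'E'
from h import *
for n in ("scene","side"):
    pose=cam_pose(n); im,d=read_camera(n); P=cloud(n,d,pose); np.savez(f"{n}.npz",P=P,im=im)
    cv2.imwrite(f"pics/{n}0.png",im); print(n,pose[0])
    for l in ("housing","near_housing","far_housing","tray","ledge","ledge_lip","sleeve","tall_sleeve","jar","brush","wrench"):
        for r in recognise(n,l):
            c,q=np.round(r["point"]).astype(int); print(l,round(r["confidence"],2),c,q,np.round(P[q,c],3))
print(get_state()["clock"])
E
python3 a.py
```

```text
pics
scene {'fovy': 54.444376845730375, 'cx': 317.31657375414085, 'cy': 200.31998943386628, 'k1': -0.0032758699336279226, 'eye': array([ 0.88883872, -0.47523639,  0.88022468]), 'orientation': array([-0.3130895 ,  0.88374577,  0.33116412, -0.10629536])}
housing 0.93 202 335 [ 0.528 -0.404  0.059]
housing 0.75 253 278 [ 0.514 -0.243  0.063]
housing 0.56 196 230 [ 0.292 -0.238  0.038]
near_housing 0.91 235 269 [ 0.464 -0.254  0.061]
near_housing 0.42 332 332 [ 0.721 -0.203  0.007]
far_housing 0.74 268 286 [ 0.555 -0.235  0.065]
tray 0.55 256 295 [ 0.53  -0.256  0.015]
ledge 0.96 397 157 [0.552 0.296 0.079]
ledge 0.73 352 123 [0.361 0.33  0.077]
ledge 0.64 448 170 [0.685 0.367 0.062]
ledge_lip 0.83 350 122 [0.355 0.327 0.08 ]
ledge_lip 0.58 399 158 [0.558 0.299 0.077]
sleeve 0.67 382 239 [0.679 0.04  0.069]
tall_sleeve 0.81 269 375 [ 0.701 -0.373  0.1  ]
jar 0.89 447 172 [0.685 0.365 0.055]
jar 0.31 399 155 [0.553 0.305 0.082]
brush 0.63 149 288 [ 0.326 -0.412  0.017]
wrench 0.59 331 333 [ 0.72  -0.205  0.005]
side {'fovy': 43.98604945736395, 'cx': 316.97222393654283, 'cy': 196.9244087171583, 'k1': -0.13010382330777634, 'eye': array([-0.06758346,  0.7662468 ,  1.26096771]), 'orientation': array([ 0.10093062, -0.30394602,  0.89086486, -0.32216396])}
housing 0.84 357 171 [ 0.485 -0.208  0.05 ]
housing 0.63 375 142 [ 0.522 -0.381  0.03 ]
near_housing 0.63 369 175 [ 0.444 -0.219  0.049]
far_housing 0.84 346 163 [ 0.533 -0.213  0.054]
ledge 0.9 242 249 [0.557 0.268 0.083]
ledge 0.78 286 299 [0.36  0.31  0.076]
ledge_lip 0.82 288 298 [0.357 0.306 0.079]
ledge_lip 0.61 240 248 [0.567 0.266 0.077]
sleeve 0.86 258 198 [0.659 0.087 0.061]
tall_sleeve 0.68 334 123 [ 0.677 -0.343  0.06 ]
jar 0.77 186 262 [0.655 0.395 0.077]
wrench 0.57 301 147 [ 0.726 -0.213  0.01 ]
1.2
```

View pics/scene0.png

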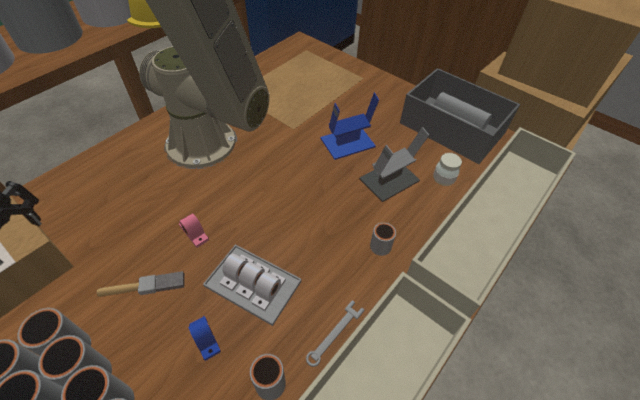

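View pics/side0.png

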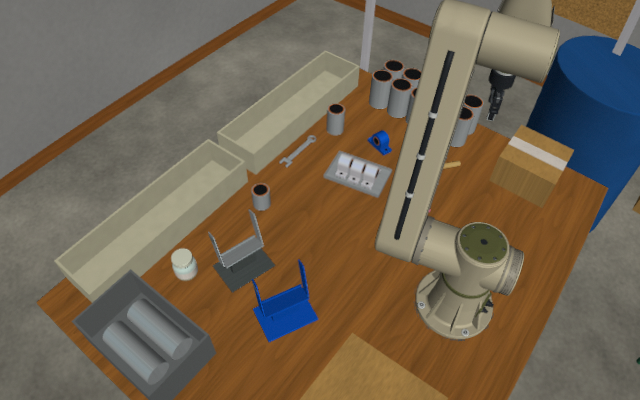

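Scene picture: the three grey housings are in the tray at (235,268), (253,276) and (268,285). The blue look-alike is at (203,337) and the pink one at (193,230). The grey ledge is at (397,160), the blue ledge at (350,125). The one I want is the middle grey housing at (253,276), along with the grey ledge at (397,160). The side picture agrees.

```bash
cat > b.py <<'E'
from h import *
for n in ("scene","side"):
    D=np.load(f"{n}.npz"); P=D["P"].reshape(-1,3); im=D["im"].reshape(-1,3).astype(int)
    sat=im.max(1)-im.min(1)
    m=(abs(P[:,0]-.51)<.11)&(abs(P[:,1]+.245)<.08)&(P[:,2]>.055)&(P[:,2]<.08)
    Q=P[m]; print(n,"tops",len(Q)); 
    r=cv2.minAreaRect(Q[:,:2].astype(np.float32)); print(r)
    _,_,c=cv2.kmeans(Q[:,:1].astype(np.float32),3,None,(3,50,1e-4),5,0)
    _,lab,_=cv2.kmeans(Q[:,:2].astype(np.float32),3,None,(3,50,1e-4),10,2)
    for k in range(3):
        q=Q[lab[:,0]==k]; print(q.mean(0).round(4),q[:,2].max().round(4))
    # ledge surface
    m=(abs(P[:,0]-.552)<.05)&(abs(P[:,1]-.296)<.07)&(P[:,2]>.066)&(P[:,2]<.095)&(sat<40)
    Q=P[m]; print("ledge",len(Q),cv2.minAreaRect(Q[:,:2].astype(np.float32)))
    best=0
    rng=np.random.default_rng(0)
    for _ in range(500):
        a=Q[rng.choice(len(Q),3,False)]; nn=np.cross(a[1]-a[0],a[2]-a[0]); l=np.linalg.norm(nn)
        if l<1e-5: continue
        nn/=l*np.sign(nn[2]+1e-12); 
        if nn[2]<.9: continue
        i=abs((Q-a[0])@nn)<.0015
        if i.sum()>best: best=i.sum(); I=i
    q=Q[I]; c=q.mean(0); nn=np.linalg.svd(q-c)[2][2]; nn*=np.sign(nn[2])
    print(best,c.round(4),nn.round(3),"tilt",np.degrees(np.arccos(nn[2])),"upslope yaw",np.arctan2(-nn[1],-nn[0]))
    # tray cyl items
    m=(abs(P[:,0]-.52)<.2)&(abs(P[:,1])<.12)&(P[:,2]>.03); print("between max z",m.sum(), P[m].mean(0) if m.sum() else 0)
    m=(abs(P[:,0]-.5)<.3)&(abs(P[:,1])<.3)&(abs(P[:,2])<.03)&(sat>40); print("bench z",np.median(P[m,2]))
im=cv2.imread("pics/scene0.png"); cv2.imwrite("pics/crop.png",np.hstack([cv2.resize(im[230:340,190:320],(520,440),interpolation=2),cv2.resize(im[110:220,350:420],(280,440),interpolation=2)]))
i=camera_info("wrist"); print(i); print(get_state())
E
python3 b.py
```

```text
scene tops 862
((0.4960867166519165, -0.2351539433002472), (0.13595347106456757, 0.04618757218122482), 9.555268287658691)
[ 0.4974 -0.2359  0.0628] 0.0698
[ 0.5446 -0.2299  0.063 ] 0.0694
[ 0.4506 -0.2458  0.0628] 0.0695
ledge 496 ((0.55987948179245, 0.2799738943576813), (0.11638060957193375, 0.05316080152988434), 75.98858642578125)
258 [0.5617 0.288  0.0779] [ 0.214 -0.06   0.975] tilt 12.819389025258612 upslope yaw 2.867231441883098
between max z 521 [0.67375392 0.0545004  0.06244188]
bench z -0.0013569677939412328
side tops 378
((0.4975284934043884, -0.22952577471733093), (0.1371101588010788, 0.046476099640131), 9.828978538513184)
[ 0.4483 -0.2343  0.0651] 0.0747
[ 0.4955 -0.2262  0.0652] 0.0755
[ 0.5428 -0.2195  0.0653] 0.0757
ledge 582 ((0.5588078498840332, 0.2794780135154724), (0.12265428900718689, 0.056771356612443924), 74.1637954711914)
287 [0.5572 0.2802 0.081 ] [ 0.227 -0.056  0.972] tilt 13.541690183560986 upslope yaw 2.8984915022526527
between max z 346 [0.66336385 0.0681017  0.06307007]
bench z 0.0014207521406326418
{'fovy': 61.464150024898274, 'cx': 317.02070314484064, 
[... 439 characters left out ...]
_pos': array([-1.34362089e+00,  3.13224435e-01,  4.61102310e-02,  1.30359861e+00,
        3.21963869e-05,  1.43119415e+00]), 'qvel': array([-9.54835953e-04, -1.84821657e-03,  1.50130129e-03, -2.30297499e-03,
        8.16314906e-05,  4.29983621e-05]), 'tau': array([-1.12193586e-03, -4.80480695e+01,  2.98808527e+01,  4.56738007e-04,
       -2.41383286e-04, -7.44372926e-06]), 'tcp_pos': array([ 0.20621011, -0.53680277,  0.23131346]), 'orientation': array([4.10139364e-05, 9.83231347e-01, 1.82362596e-01, 1.79106486e-05]), 'wrist_force': array([-0.04110841, -0.32000182, -0.25669081]), 'ft_torque': array([ 0.0247628 ,  0.03070426, -0.01749679]), 'grip_force': 0.0, 'finger_gap': 0.08493251269881001}
```

View pics/crop.png

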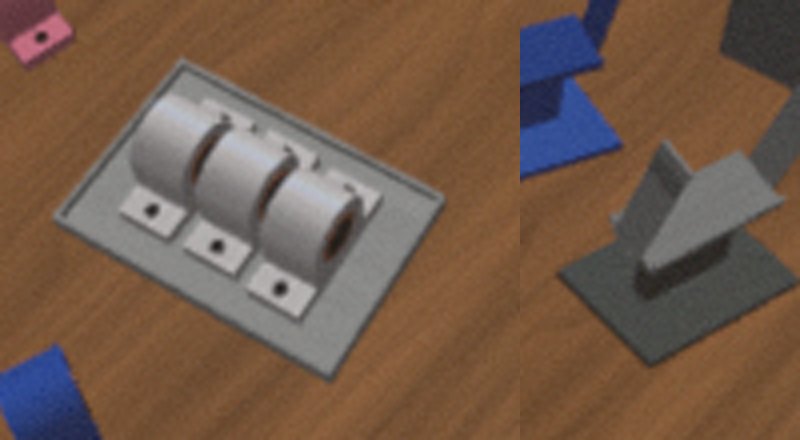

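The crop confirms the middle grey housing, at crop (240,180), and the grey ledge, at crop (700,210). Next I go above the row for a close wrist look.

```bash
cat > plan.py <<'E'
from h import *
def Rdown(psi,n=(0,0,1)):
    """tool z = -n, tool x nearest to yaw psi"""
    z=-np.array(n,float)/np.linalg.norm(n); x=np.array([np.cos(psi),np.sin(psi),0]); x-=x@z*z; x/=np.linalg.norm(x)
    return np.stack([x,np.cross(z,x),z],1)
def plan(p1,R1,st=None,p0=None,R0=None,maxmm=50):
    st=st or get_state(); p0=np.array(st["tcp_pos"]) if p0 is None else p0; R0=q2R(st["orientation"]) if R0 is None else R0
    d=R0.T@(np.array(p1)-p0)*1000; w=R.from_matrix(R0.T@R1).as_rotvec()
    n=max(1,int(np.ceil(max(np.linalg.norm(d)/maxmm,np.linalg.norm(w)/.17))))
    M=sum(R.from_rotvec(w*k/n).as_matrix() for k in range(n))
    print(n,"rows of",np.linalg.solve(M,d).round(1),(w/n).round(4),"| total",d.round(1),w.round(3))
E
python3 -c "
from plan import *
plan([.4965,-.231,.25],Rdown(.16),maxmm=54)"
```

```text
8 rows of [ 45.4 -26.9  -2.3] [ 0.     -0.      0.0258] | total [ 380.6 -181.4  -18.7] [ 0.    -0.     0.207]
```

arm_command --moves '[1,45.4,-26.9,-2.3,0,0,0.0258,1,45.4,-26.9,-2.3,0,0,0.0258,1,45.4,-26.9,-2.3,0,0,0.0258,1,45.4,-26.9,-2.3,0,0,0.0258,1,45.4,-26.9,-2.3,0,0,0.0258,1,45.4,-26.9,-2.3,0,0,0.0258,1,45.4,-26.9,-2.3,0,0,0.0258,1,45.4,-26.9,-2.3,0,0,0.0258]'

```text
clock: 2.2
tcp_pos: [0.4975, -0.2298, 0.25]
orientation: [0.0, 0.997, 0.08, 0.0]
wrist_force: [0.0, -1.2, -0.0]
finger_gap: 0.0854
grip_force: 0.0
```

arm_command --moves '[1,0,0,0,0,0,0,1,0,0,0,0,0,0,1,0,0,0,0,0,0]'

```text
clock: 2.58
tcp_pos: [0.4956, -0.232, 0.2496]
orientation: [0.0, 0.997, 0.079, -0.0]
wrist_force: [-0.4, -0.3, 0.6]
finger_gap: 0.0853
grip_force: 0.0
```

```bash
cat > w.py <<'E'
from plan import *
import sys
tag=sys.argv[1]
st=get_state(); pose=cam_pose("wrist",st); im,d=read_camera("wrist"); P=cloud("wrist",d,pose); np.savez(tag+".npz",P=P,im=im); cv2.imwrite(f"pics/{tag}.png",im)
print(st["tcp_pos"],st["orientation"],st["joint_pos"].round(2),st["clock"])
for l in sys.argv[2:]:
    for r in recognise("wrist",l):
        c,q=np.round(r["point"]).astype(int); print(l,round(r["confidence"],2),c,q,np.round(P[q,c],3))
E
python3 w.py w1 housing near_housing far_housing tray
python3 - <<'E'
from h import *
P=np.load("w1.npz")["P"].reshape(-1,3); P=P[np.isfinite(P[:,0])]
m=(abs(P[:,0]-.5)<.12)&(abs(P[:,1]+.235)<.09)
for a,b in ((.058,.08),(.045,.08),(.014,.024)):
    Q=P[m&(P[:,2]>a)&(P[:,2]<b)]; print(len(Q),cv2.minAreaRect(Q[:,:2].astype(np.float32)))
    _,lab,_=cv2.kmeans(Q[:,:1].astype(np.float32)+.16*Q[:,1:2].astype(np.float32),3,None,(3,50,1e-4),10,2)
    for k in range(3):
        q=Q[lab[:,0]==k]; print(q.mean(0).round(4),q[:,2].max().round(4),cv2.minAreaRect(q[:,:2].astype(np.float32)))
E
```

```text
[ 0.49556819 -0.23196894  0.24963634] [ 3.23360999e-05  9.96846187e-01  7.93576993e-02 -1.82619012e-04] [-0.58  0.25  0.01  1.33 -0.    2.4 ] 2.575
housing 0.97 317 174 [ 0.499 -0.233  0.068]
housing 0.77 471 179 [ 0.517 -0.387  0.063]
housing 0.72 297 334 [ 0.29  -0.241  0.049]
near_housing 0.73 322 213 [ 0.459 -0.244  0.068]
far_housing 0.79 319 125 [ 0.546 -0.227  0.068]
tray 0.6 343 146 [ 0.528 -0.254  0.055]
4715 ((0.4947444498538971, -0.2355760782957077), (0.13539063930511475, 0.04552978277206421), 9.782628059387207)
[ 0.5428 -0.2283  0.0655] 0.0712 ((0.5423595905303955, -0.22835074365139008), (0.03833679109811783, 0.042778387665748596), 12.109662055969238)
[ 0.4491 -0.2444  0.0653] 0.0703 ((0.4476865828037262, -0.24452628195285797), (0.03892480209469795, 0.043303728103637695), 12.307451248168945)
[ 0.4957 -0.2347  0.0653] 0.0702 ((0.4946375787258148, -0.23458601534366608), (0.03861522302031517, 0.04340571537613869), 12.095547676086426)
5893 ((0.49493467807769775, -0.23540109395980835), (0.13579051196575165, 0.05362985283136368), 9.93724250793457)
[ 0.4506 -0.2441  0.0624] 0.07
[... 230 characters left out ...]
6), 11.437444686889648)
[ 0.4966 -0.2343  0.0629] 0.0702 ((0.494983047246933, -0.23469261825084686), (0.039142683148384094, 0.051270272582769394), 11.507308006286621)
4521 ((0.4951140284538269, -0.23768748342990875), (0.2004304677248001, 0.13011564314365387), 11.59998607635498)
[ 0.44   -0.247   0.0174] 0.0224 ((0.4343096613883972, -0.250055193901062), (0.07627768814563751, 0.13015857338905334), 11.281978607177734)
[ 0.5568 -0.2272  0.0173] 0.023 ((0.5598747730255127, -0.22429734468460083), (0.06800882518291473, 0.13000328838825226), 11.522150039672852)
[ 0.4997 -0.2334  0.018 ] 0.0239 ((0.49913883209228516, -0.2367178052663803), (0.05895291268825531, 0.13124129176139832), 9.285054206848145)
```

View pics/w1.png

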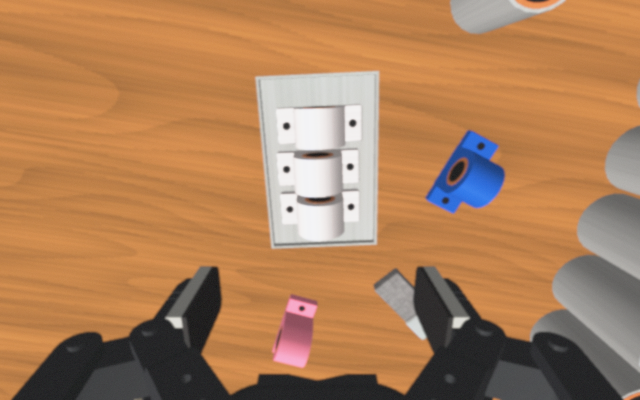

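The wrist picture shows the row at (319,125), (317,174) and (320,218). The middle one at (317,174) agrees with the 3D fit: centre (0.495,-0.2346), yaw 0.203. The blue housing at (468,172) and the pink one at (297,335) are clear of it.

```bash
python3 -c "
from plan import *
a=[.4948,-.2346,.10]
plan(a,Rdown(.203))
plan([.4948,-.2346,.017],Rdown(.203),p0=np.array(a),R0=Rdown(.203),maxmm=30)"
```

```text
3 rows of [-0.5  0.8 49.9] [ 0.     -0.     -0.0147] | total [ -1.5   2.5 149.8] [ 0.    -0.    -0.044]
3 rows of [ 0.   0.  27.7] [0. 0. 0.] | total [ 0.  0. 83.] [0. 0. 0.]
```

arm_command --moves '[1,-0.5,0.8,50,0,0,-0.0147,1,-0.5,0.8,50,0,0,-0.0147,1,-0.5,0.8,50,0,0,-0.0147,1,0,0,28,0,0,0,1,0,0,28,0,0,0,1,0,0,16,0,0,0,1,0,0,11,0,0,0,1,0,0,0,0,0,0]'

```text
clock: 3.82
tcp_pos: [0.4951, -0.2338, 0.0164]
orientation: [-0.0, 0.995, 0.102, -0.0]
wrist_force: [0.3, 0.3, 0.4]
finger_gap: 0.0852
grip_force: 0.0
```

arm_command --moves '[1,0,0,0,0,0,0]'

```text
clock: 3.95
tcp_pos: [0.496, -0.2342, 0.0176]
orientation: [0.001, 0.995, 0.102, 0.001]
wrist_force: [-0.0, 0.7, -0.4]
finger_gap: 0.0855
grip_force: 0.0
```

arm_command --moves '[-1,0,0,0,0,0,0,-1,0,0,0,0,0,0,-1,0,0,0,0,0,0,-1,0,0,0,0,0,0,-1,0,0,0,0,0,0,-1,0,0,0,0,0,0]' --newtons 60

```text
clock: 4.7
tcp_pos: [0.4959, -0.2341, 0.0176]
orientation: [0.0, 0.995, 0.102, 0.001]
wrist_force: [-0.2, 0.5, 6.5]
finger_gap: 0.0508
grip_force: 65.2
```

arm_command --moves '[-1,0,0,-6,0,0,0,-1,0,0,-12,0,0,0,-1,0,0,-20,0,0,0,-1,0,0,-25,0,0,0,-1,0,0,-25,0,0,0,-1,0,0,-20,0,0,0,-1,0,0,-10,0,0,0,-1,0,0,0,0,0,0]'

```text
clock: 5.7
tcp_pos: [0.4956, -0.234, 0.1353]
orientation: [0.0, 0.995, 0.102, 0.0]
wrist_force: [0.3, 0.1, -3.5]
finger_gap: 0.0509
grip_force: 64.1
```

```bash
python3 -c "
from plan import *
s=get_state(); print(s['wrist_force'],s['grip_force'],s['finger_gap'])
plan([.48,.02,.12],Rdown(.5),maxmm=35)"
```

```text
[ 0.2569545   0.14963539 -3.50196915] 64.08754527568817 0.05093735083206796
8 rows of [  8.6 -30.7   1.9] [ 0.0001 -0.0001 -0.0369] | total [  36.3 -251.9   15.1] [ 0.001 -0.001 -0.295]
```

arm_command --moves '[-1,8.6,-30.7,1.9,0,0,-0.037,-1,8.6,-30.7,1.9,0,0,-0.037,-1,8.6,-30.7,1.9,0,0,-0.037,-1,8.6,-30.7,1.9,0,0,-0.037,-1,8.6,-30.7,1.9,0,0,-0.037,-1,8.6,-30.7,1.9,0,0,-0.037,-1,8.6,-30.7,1.9,0,0,-0.037,-1,8.6,-30.7,1.9,0,0,-0.037]'

```text
clock: 6.7
tcp_pos: [0.4788, 0.021, 0.1183]
orientation: [-0.0, 0.969, 0.248, -0.001]
wrist_force: [0.9, -0.4, -3.0]
finger_gap: 0.0509
grip_force: 64.0
```

arm_command --moves '[-1,0,0,0,0,0,0,-1,0,0,25,0,0,0,-1,0,0,30,0,0,0,-1,0,0,25,0,0,0,-1,0,0,15,0,0,0,-1,0,0,7,0,0,0,-1,0,0,0,0,0,0]'

```text
clock: 7.58
tcp_pos: [0.4799, 0.0196, 0.0174]
orientation: [0.0, 0.969, 0.247, -0.0]
wrist_force: [-0.5, -0.8, -2.9]
finger_gap: 0.0509
grip_force: 64.1
```

```bash
python3 w.py w2 housing
python3 - <<'E'
from h import *
s=get_state(); print(s["wrist_force"],s["grip_force"],s["finger_gap"])
P=np.load("w2.npz")["P"].reshape(-1,3); m=(abs(P[:,0]-.48)<.09)&(abs(P[:,1]-.02)<.09)
for a,b in ((.01,.03),):
    Q=P[m&(P[:,2]>a)&(P[:,2]<b)]; print(len(Q),np.median(Q[:,2]) if len(Q) else 0)
E
```

```text
[0.47990686 0.01964177 0.01737988] [ 1.87988392e-05  9.68896722e-01  2.47465382e-01 -1.63807324e-04] [-0.13  0.31 -0.53  0.73 -0.    2.52] 7.575
housing 0.64 316 290 [0.495 0.027 0.063]
[ 0.30177514  0.3032707  -2.80512805] 64.14469242095947 0.051012503498253654
4755 0.018383779969442265
```

View pics/w2.png

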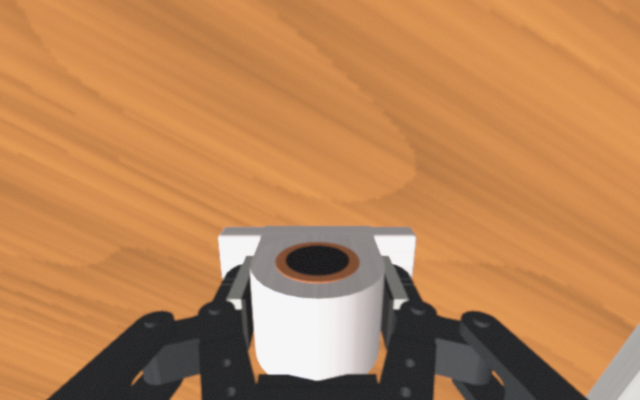

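The housing at (316,290) is held upright in the fingers, its foot top about 18 mm up, so there are roughly 6 mm left to lower.

arm_command --moves '[-1,0,0,3,0,0,0,-1,0,0,1.5,0,0,0,-1,0,0,0.7,0,0,0,-1,0,0,0,0,0,0]'

```text
clock: 8.18
tcp_pos: [0.4798, 0.0199, 0.0123]
orientation: [0.0, 0.969, 0.248, -0.0]
wrist_force: [0.2, 0.8, -4.3]
finger_gap: 0.0508
grip_force: 64.1
```

arm_command --moves '[-1,0,0,0.4,0,0,0,-1,0,0,0,0,0,0]'

```text
clock: 8.43
tcp_pos: [0.4798, 0.0199, 0.0119]
orientation: [0.0, 0.969, 0.248, -0.0]
wrist_force: [0.6, 0.3, -3.2]
finger_gap: 0.0508
grip_force: 64.1
```

arm_command --moves '[-1,0,0,0.5,0,0,0,-1,0,0,0,0,0,0]'

```text
clock: 8.68
tcp_pos: [0.4799, 0.0198, 0.0116]
orientation: [0.0, 0.969, 0.248, 0.0]
wrist_force: [-2.2, 0.6, -0.2]
finger_gap: 0.0513
grip_force: 64.5
```

arm_command --moves '[-1,0,0,0.5,0,0,0,-1,0,0,0,0,0,0]'

```text
clock: 8.93
tcp_pos: [0.4799, 0.0199, 0.0116]
orientation: [0.0, 0.969, 0.248, 0.0]
wrist_force: [-2.6, 0.1, 6.1]
finger_gap: 0.0511
grip_force: 65.4
```

It has made contact with the bench. I open the fingers and back straight up.

arm_command --moves '[0.2,0,0,0,0,0,0,1,0,0,0,0,0,0,1,0,0,0,0,0,0,1,0,0,-8,0,0,0,1,0,0,-30,0,0,0,1,0,0,-45,0,0,0,1,0,0,-45,0,0,0,1,0,0,-40,0,0,0]'

```text
clock: 9.93
tcp_pos: [0.4801, 0.0199, 0.1812]
orientation: [0.0, 0.969, 0.248, 0.001]
wrist_force: [0.9, 0.1, -0.3]
finger_gap: 0.0855
grip_force: 0.0
```

arm_command --moves '[1,0,0,-20,0,0,0,1,0,0,0,0,0,0,1,0,0,0,0,0,0]'

```text
clock: 10.3
tcp_pos: [0.4793, 0.0199, 0.1981]
orientation: [-0.0, 0.969, 0.248, -0.0]
wrist_force: [0.4, 0.2, -0.5]
finger_gap: 0.0856
grip_force: 0.0
```

```bash
python3 w.py w3 housing
python3 - <<'E'
from plan import *
P=np.load("w3.npz")["P"].reshape(-1,3); m=(abs(P[:,0]-.48)<.09)&(abs(P[:,1]-.02)<.09)
for a,b in ((.052,.075),(.04,.075),(.006,.018)):
    Q=P[m&(P[:,2]>a)&(P[:,2]<b)]; print(len(Q),np.median(Q[:,2]),cv2.minAreaRect(Q[:,:2].astype(np.float32)))
plan([.4799,.0199,.19],Rdown(.5+np.pi/2))
E
```

```text
[0.47933263 0.01992317 0.19810683] [-1.35347185e-04  9.68860369e-01  2.47607206e-01 -4.88711623e-04] [-0.13  0.14 -0.25  1.17 -0.    2.52] 10.3
housing 0.58 315 182 [0.484 0.024 0.061]
2044 0.06033564338820113 ((0.47932490706443787, 0.01802082732319832), (0.03898110240697861, 0.04243950545787811), 28.397235870361328)
2566 0.05891649224753262 ((0.4796522259712219, 0.01789730228483677), (0.03951640799641609, 0.05108952149748802), 28.75411033630371)
1471 0.012631089220044411 ((0.479708731174469, 0.017793413251638412), (0.038028378039598465, 0.09192980080842972), 28.49737548828125)
10 rows of [0.  0.1 0.8] [-0.0003  0.     -0.157 ] | total [0.8 0.5 7.6] [-0.003  0.    -1.57 ]
```

Standing upright: foot top at 12.6 mm, extent 38×92, yaw 0.50. I turn a quarter turn and descend to grip the flat faces.

arm_command --moves '[1,0,0.1,0,0,0,-0.157,1,0,0.1,0,0,0,-0.157,1,0,0.1,0,0,0,-0.157,1,0,0.1,0,0,0,-0.157,1,0,0.1,0,0,0,-0.157,1,0,0.1,0,0,0,-0.157,1,0,0.1,0,0,0,-0.157,1,0,0,0,0,0,-0.157]'

```text
clock: 11.4
tcp_pos: [0.4797, 0.0196, 0.1976]
orientation: [-0.001, 0.636, 0.771, -0.001]
wrist_force: [1.5, 0.2, -0.2]
finger_gap: 0.0853
grip_force: 0.0
```

arm_command --moves '[1,0,0,0,0,0,-0.157,1,0,0,0,0,0,-0.157,1,0,0,30,0,0,0,1,0,0,30,0,0,0,1,0,0,0,0,0,0,1,0,0,0,0,0,0]'

```text
clock: 12.15
tcp_pos: [0.4804, 0.0195, 0.1392]
orientation: [-0.0, 0.51, 0.86, -0.0]
wrist_force: [0.2, -0.2, 0.8]
finger_gap: 0.085
grip_force: 0.0
```

```bash
python3 -c "
from plan import *
s=get_state();print(s['joint_pos'])
plan([.4797,.0190,.016],Rdown(.497+np.pi/2))"
```

```text
[-1.26527287e-01  1.83482894e-01 -3.57229688e-01  1.03045504e+00
 -8.38341920e-05  9.44592865e-01]
3 rows of [-0.  -0.3 41.1] [-0.0001 -0.      0.0009] | total [-1.000e-01 -9.000e-01  1.232e+02] [-0.    -0.     0.003]
```

arm_command --moves '[1,0,-0.4,35,0,0,0.003,1,0,-0.4,35,0,0,0,1,0,0,28,0,0,0,1,0,0,15,0,0,0,1,0,0,10,0,0,0,1,0,0,0,0,0,0,1,0,0,0,0,0,0]'

```text
clock: 13.02
tcp_pos: [0.4805, 0.019, 0.0167]
orientation: [0.001, 0.512, 0.859, 0.0]
wrist_force: [-0.4, -0.0, -0.0]
finger_gap: 0.0851
grip_force: 0.0
```

arm_command --moves '[-1,0,0,0,0,0,0,-1,0,0,0,0,0,0,-1,0,0,0,0,0,0,-1,0,0,0,0,0,0,-1,0,0,0,0,0,0,-1,0,0,0,0,0,0,-1,0,0,0,0,0,0]' --newtons 60

```text
clock: 13.9
tcp_pos: [0.4801, 0.0191, 0.0163]
orientation: [0.0, 0.512, 0.859, 0.0]
wrist_force: [-0.9, -1.0, 5.0]
finger_gap: 0.0375
grip_force: 61.3
```

arm_command --moves '[-1,0,0,-6,0,0,0,-1,0,0,-12,0,0,0,-1,0,0,-25,0,0,0,-1,0,0,-40,0,0,0,-1,0,0,-40,0,0,0,-1,0,0,-40,0,0,0,-1,0,0,-25,0,0,0,-1,0,0,0,0,0,0]'

```text
clock: 14.9
tcp_pos: [0.4809, 0.019, 0.2061]
orientation: [0.002, 0.512, 0.859, 0.001]
wrist_force: [0.0, 0.7, -3.1]
finger_gap: 0.0369
grip_force: 60.7
```

```bash
python3 w.py w4 housing ledge
python3 - <<'E'
from plan import *
st=get_state(); Rt=q2R(st["orientation"]); D=np.load("w4.npz"); P=(D["P"].reshape(-1,3)-st["tcp_pos"])@Rt*1000
im=D["im"].reshape(-1,3).astype(int); 
m=(abs(P[:,0])<70)&(abs(P[:,1])<40)&(P[:,2]>-60)&(P[:,2]<40)&(im.min(1)>90)
Q=P[m]; h=np.histogram(Q[:,2],bins=np.arange(-60,41,4)); print(h[0])
F=Q[(Q[:,2]>-6)]; print(len(F),F.min(0),F.max(0),np.median(F[:,2]),cv2.minAreaRect(F[:,:2].astype(np.float32)))
E
```

```text
[0.48092825 0.01901458 0.2060683 ] [2.04572882e-03 5.11567565e-01 8.59240199e-01 8.49417339e-04] [-0.13  0.14 -0.24  1.19 -0.    0.95] 14.9
housing 0.97 315 275 [0.471 0.035 0.245]
housing 0.75 36 282 [ 0.274 -0.219  0.04 ]
ledge 0.73 571 10 [0.557 0.204 0.118]
[  33   12 4647 3473 2212 1387 1100  808  603  453  419  369  317  281
 1131 2519  167   82    0    0    0    0    0    0    0]
4032 [ 23.5604498  -17.20449027  -5.97998062] [44.57387923 20.97820221 10.92894339] 0.40146433297592976 ((34.06951904296875, 1.8903789520263672), (21.010147094726562, 38.17054748535156), 0.05322938412427902)
```

View pics/w4.png

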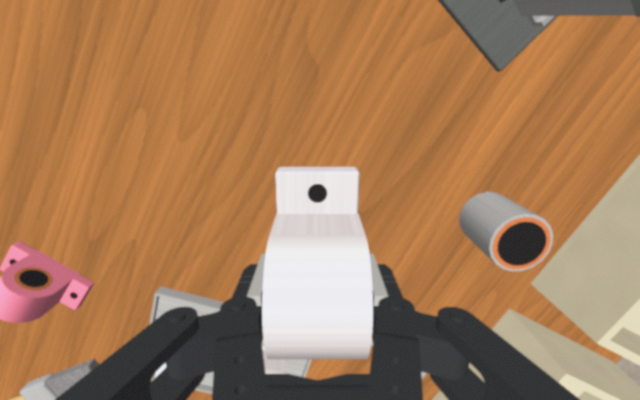

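The housing at (315,280) is held by its flat faces; its centre sits 1.4 mm back along tool x. The fingers centre it in tool y, so the measured +1.9 mm there is a camera bias, which I will subtract. Next I hover near the ledge and measure it.

```bash
python3 -c "
from plan import *
plan([.542,.19,.31],Rdown(1.31),maxmm=32)"
```

```text
7 rows of [ 23.   13.4 -15.3] [-3.000e-04 -1.000e-04  1.082e-01] | total [ 120.1  136.8 -107.5] [-0.002 -0.001  0.758]
```

arm_command --moves '[-1,23,13.4,-15.3,0,0,0.108,-1,23,13.4,-15.3,0,0,0.108,-1,23,13.4,-15.3,0,0,0.108,-1,23,13.4,-15.3,0,0,0.108,-1,23,13.4,-15.3,0,0,0.108,-1,23,13.4,-15.3,0,0,0.108,-1,23,13.4,-15.3,0,0,0.108,-1,0,0,0,0,0,0]'

```text
clock: 16.05
tcp_pos: [0.5437, 0.191, 0.3096]
orientation: [-0.0, 0.792, 0.61, -0.001]
wrist_force: [0.2, -0.8, -2.9]
finger_gap: 0.0374
grip_force: 61.4
```

arm_command --moves '[-1,0,0,0,0,0,0,-1,0,0,0,0,0,0]'

```text
clock: 16.3
tcp_pos: [0.5421, 0.1891, 0.3098]
orientation: [-0.0, 0.793, 0.61, -0.001]
wrist_force: [0.2, 0.2, -3.4]
finger_gap: 0.0374
grip_force: 61.4
```

```bash
python3 w.py w5 ledge ledge_lip
cat > led.py <<'E'
from plan import *
import sys
D=np.load(sys.argv[1]+".npz"); P=D["P"].reshape(-1,3); st=get_state(); Rt=q2R(st["orientation"])
P=P-Rt@[0,.0019,0]   # camera bias along tool y
im=D["im"].reshape(-1,3).astype(int); sat=im.max(1)-im.min(1)
yaw=float(sys.argv[2]); n=np.array([-np.sin(np.radians(15))*np.cos(yaw),-np.sin(np.radians(15))*np.sin(yaw),np.cos(np.radians(15))])
m=(abs(P[:,0]-.557)<.07)&(abs(P[:,1]-.285)<.09)&(P[:,2]>.062)&(P[:,2]<.098)&(sat<60)
Q=P[m]; rng=np.random.default_rng(0); best=0
for _ in range(800):
    a=Q[rng.choice(len(Q),3,False)]; nn=np.cross(a[1]-a[0],a[2]-a[0]); l=np.linalg.norm(nn)
    if l<1e-4: continue
    nn/=l; nn*=np.sign(nn[2])
    if nn[2]<.9: continue
    i=abs((Q-a[0])@nn)<.0012
    if i.sum()>best: best=i.sum(); I=i
q=Q[I]; c=q.mean(0); nn=np.linalg.svd(q-c,full_matrices=False)[2][2]; nn*=np.sign(nn[2])
yw=np.arctan2(-nn[1],-nn[0]); print(best,"of",len(Q),"tilt",np.degrees(np.arccos(nn[2])),"yaw",yw)
print("rect xy",cv2.minAreaRect(q[:,:2].astype(np.float32)))
# in-plane rectangle
ex=np.array([np.cos(yaw),np.sin(yaw),0]); ex-=ex@nn*nn; ex/=np.linalg.norm(ex); ey=np.cross(nn,ex)
uv=np.stack([(q-c)@ex,(q-c)@ey],1)*1000; r=cv2.minAreaRect(uv.astype(np.float32)); print("in-plane",r,np.percentile(uv,[.5,99.5],axis=0))
ctr=c+(ex*r[0][0]+ey*r[0][1])/1000; print("centre",ctr)
# everything near, in ledge frame: lip and plates
A=(P-ctr)@np.stack([ex,ey,nn],1)*1000; A=A[(abs(A[:,0])<45)&(abs(A[:,1])<85)]
L=A[(A[:,2]>3.5)&(A[:,2]<9)&(A[:,0]<-15)&(abs(A[:,1])<50)]; print("lip",len(L),np.percentile(L,[2,50,98],axis=0).round(1) if len(L) else 0)
for s in (1,-1):
    L=A[(A[:,2]>20)&(A[:,2]<112)&(s*A[:,1]>50)]; print("plate",s,len(L),np.percentile(L,[2,50,98],axis=0).round(1) if len(L) else 0)
E
python3 led.py w5 2.88
```

```text
[0.54210182 0.18914818 0.30983064] [-4.42373177e-04  7.92638968e-01  6.09690099e-01 -1.12019345e-03] [ 0.2   0.31  0.23  1.49 -0.    2.03] 16.3
ledge 0.77 113 97 [0.353 0.316 0.081]
ledge 0.68 312 82 [0.56  0.276 0.081]
ledge_lip 0.55 110 92 [0.353 0.321 0.082]
5001 of 6611 tilt 14.893727622245509 yaw 2.8815449590902613
rect xy ((0.5530492067337036, 0.27339261770248413), (0.1278989166021347, 0.047363393008708954), 75.0748519897461)
in-plane ((-0.3049602508544922, 3.3613853454589844), (48.68896484375, 127.89917755126953), 0.0006804336444474757) [[-24.41835207 -58.78595731]
 [ 23.68631387  64.50610016]]
centre [0.55303966 0.2733773  0.08062516]
lip 431 [[-28.  -48.4   3.9]
 [-25.6  -2.4   5.9]
 [-23.6  47.2   7.4]]
plate 1 680 [[-13.6  61.4  22.3]
 [  2.2  61.7  74.7]
 [ 15.1  64.5 109.6]]
plate -1 616 [[-13.2 -65.1  21.4]
 [  1.8 -62.5  53. ]
 [ 15.  -62.1  79.4]]
```

View pics/w5.png

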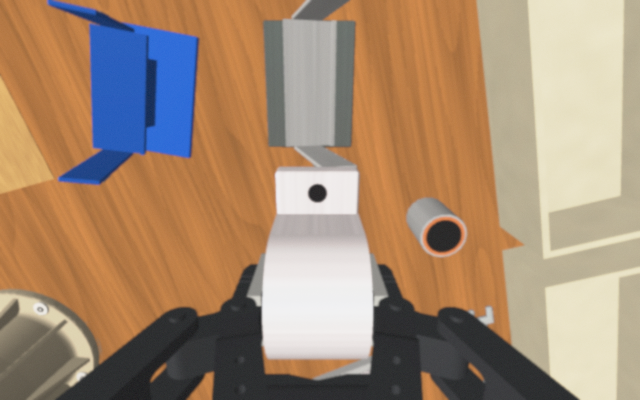

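The wrist picture shows the grey ledge at (312,82), with plates above and below it, and the blue one at (120,90). The fit is tilt 14.9°, yaw 2.8815, height 80.6 mm, and lip −24…−28, all matching the description. I use centre (0.553,0.2734,0.0805).

```bash
cat > go.py <<'E'
from plan import *
import sys
yaw=2.8815; t=np.radians(15); n=np.array([-np.sin(t)*np.cos(yaw),-np.sin(t)*np.sin(yaw),np.cos(t)])
RT=Rdown(yaw-np.pi/2,n); ctr=np.array([.5530,.2734,.0805])
ey=-RT[:,0]; ex=np.cross(ey,n)
tgt=lambda h: ctr-.002*ex+RT[:,0]*.0014+n*(.0163+h)
if __name__=="__main__":
    st=get_state(); A=(np.array(st["tcp_pos"])-ctr)@np.stack([ex,ey,n],1)*1000
    print("in ledge frame",A.round(1),"ori err",R.from_matrix(q2R(st["orientation"]).T@RT).as_rotvec().round(4),st["wrist_force"].round(1),st["joint_pos"].round(2))
    plan(tgt(float(sys.argv[1])/1000),RT,maxmm=30)
E
python3 go.py 150
```

```text
in ledge frame [ 48.5  84.  225.3] ori err [0.2612 0.0005 0.0003] [ 0.7 -0.5 -3.3] [ 0.2   0.31  0.23  1.49 -0.    2.03]
4 rows of [21.4 10.1 16.6] [0.0653 0.0001 0.0001] | total [85.4 33.5 70. ] [0.261 0.    0.   ]
```

arm_command --moves '[-1,21.4,10.1,16.6,0.0653,0,0,-1,21.4,10.1,16.6,0.0653,0,0,-1,21.4,10.1,16.6,0.0653,0,0,-1,21.4,10.1,16.6,0.0653,0,0,-1,0,0,0,0,0,0,-1,0,0,0,0,0,0,-1,0,0,0,0,0,0]'

```text
clock: 17.32
tcp_pos: [0.5973, 0.2636, 0.2434]
orientation: [-0.102, 0.786, 0.605, -0.078]
wrist_force: [-0.7, 0.8, -3.1]
finger_gap: 0.0372
grip_force: 61.4
```

```bash
python3 go.py 20
```

```text
in ledge frame [ -1.6  -2.  169.1] ori err [ 0.0039 -0.0012  0.0009] [-0.7  0.8 -3.1] [0.24 0.69 0.64 1.75 0.12 2.05]
5 rows of [-0.1  0.  26.6] [ 0.0008 -0.0002  0.0002] | total [-7.000e-01 -1.000e-01  1.328e+02] [ 0.004 -0.001  0.001]
```

arm_command --moves '[-1,-0.3,0,26,0.002,0,0,-1,-0.3,0,30,0.002,0,0,-1,0,0,30,0,0,0,-1,0,0,26,0,0,0,-1,0,0,15,0,0,0,-1,0,0,6,0,0,0,-1,0,0,0,0,0,0,-1,0,0,0,0,0,0]'

```text
clock: 18.32
tcp_pos: [0.5645, 0.2723, 0.1138]
orientation: [-0.104, 0.786, 0.604, -0.08]
wrist_force: [0.2, -0.9, -2.9]
finger_gap: 0.0373
grip_force: 61.7
```

```bash
python3 go.py 4
```

```text
in ledge frame [-2.4 -1.9 35.1] ori err [-0.0015 -0.0007  0.0008] [ 0.2 -0.9 -2.9] [0.26 0.65 0.26 1.41 0.13 2.07]
1 rows of [-0.5 -0.4 14.8] [-0.0015 -0.0007  0.0008] | total [-0.5 -0.4 14.8] [-0.002 -0.001  0.001]
```

arm_command --moves '[-1,-0.4,-0.4,7,0,0,0,-1,0,0,5,0,0,0,-1,0,0,3,0,0,0,-1,0,0,0,0,0,0,-1,0,0,1,0,0,0,-1,0,0,0,0,0,0]'

```text
clock: 19.08
tcp_pos: [0.5592, 0.273, 0.0974]
orientation: [-0.105, 0.786, 0.604, -0.081]
wrist_force: [0.4, -0.5, -4.5]
finger_gap: 0.0374
grip_force: 61.7
```

arm_command --moves '[-1,0,0,1,0,0,0,-1,0,0,0,0,0,0]'

```text
clock: 19.32
tcp_pos: [0.5589, 0.2731, 0.0964]
orientation: [-0.105, 0.786, 0.604, -0.081]
wrist_force: [1.0, -0.1, -3.0]
finger_gap: 0.0371
grip_force: 61.7
```

arm_command --moves '[-1,0,0,0.7,0,0,0,-1,0,0,0,0,0,0]'

```text
clock: 19.58
tcp_pos: [0.5587, 0.2731, 0.0957]
orientation: [-0.105, 0.786, 0.604, -0.081]
wrist_force: [-0.7, -0.3, -2.8]
finger_gap: 0.0376
grip_force: 61.8
```

```bash
python3 go.py 0
```

```text
in ledge frame [-1.5 -1.2 16.2] ori err [-0.0034  0.0003  0.0007] [-0.7 -0.3 -2.8] [0.26 0.66 0.22 1.37 0.13 2.08]
1 rows of [ 0.2  0.5 -0.1] [-0.0034  0.0003  0.0007] | total [ 0.2  0.5 -0.1] [-0.003  0.     0.001]
```

Contact should be within a millimetre, so I continue in half-millimetre steps.

arm_command --moves '[-1,0,0,0.5,0,0,0,-1,0,0,0,0,0,0]'

```text
clock: 19.82
tcp_pos: [0.5587, 0.2731, 0.0957]
orientation: [-0.105, 0.786, 0.604, -0.08]
wrist_force: [-0.1, -0.1, -0.1]
finger_gap: 0.0376
grip_force: 62.1
```

arm_command --moves '[-1,0,0,0.5,0,0,0,-1,0,0,0,0,0,0]'

```text
clock: 20.08
tcp_pos: [0.5587, 0.2731, 0.0956]
orientation: [-0.105, 0.786, 0.604, -0.08]
wrist_force: [-0.6, -1.7, 5.1]
finger_gap: 0.0374
grip_force: 62.4
```

arm_command --moves '[-1,0,0,0,0,0,0,-1,0,0,0,0,0,0,0.0,0,0,0,0,0,0,0.0,0,0,0,0,0,0,0.3,0,0,0,0,0,0,0.6,0,0,0,0,0,0,0.6,0,0,0,0,0,0]' --newtons 20

```text
clock: 20.95
tcp_pos: [0.5584, 0.2732, 0.0947]
orientation: [-0.105, 0.786, 0.604, -0.081]
wrist_force: [0.5, -0.2, -0.4]
finger_gap: 0.0684
grip_force: 0.0
```

arm_command --moves '[0.6,0,0,-8,0,0,0,0.6,0,0,-20,0,0,0,0.6,0,0,-30,0,0,0,0.6,0,0,-30,0,0,0,0.6,0,0,-30,0,0,0,0.6,0,0,-30,0,0,0,0.6,0,0,-25,0,0,0,0.6,0,0,0,0,0,0]'

```text
clock: 21.95
tcp_pos: [0.6036, 0.2616, 0.2638]
orientation: [-0.104, 0.786, 0.604, -0.079]
wrist_force: [0.4, 0.2, -1.0]
finger_gap: 0.0684
grip_force: 0.0
```

arm_command --moves '[0.6,-30,0,-20,0,0,0,0.6,-30,0,-10,0,0,0,0.6,0,0,0,0,0,0,0.6,0,0,0,0,0,0]'

```text
clock: 22.45
tcp_pos: [0.5942, 0.202, 0.2898]
orientation: [-0.105, 0.786, 0.604, -0.081]
wrist_force: [-0.7, -0.1, -0.3]
finger_gap: 0.0684
grip_force: 0.0
```

```bash
python3 w.py w6 housing
python3 - <<'E'
from go import *
D=np.load("w6.npz"); st=get_state(); P=D["P"].reshape(-1,3)-q2R(st["orientation"])@[0,.0019,0]
A=(P-ctr)@np.stack([ex,ey,n],1)*1000; im=D["im"].reshape(-1,3).astype(int)
m=(abs(A[:,0])<40)&(abs(A[:,1])<58)
for a,b in ((45,75),(9,15),(-3,3)):
    Q=A[m&(A[:,2]>a)&(A[:,2]<b)]; print(a,len(Q),np.median(Q[:,2]),cv2.minAreaRect(Q[:,:2].astype(np.float32)))
    if a==9:
        X=np.c_[Q[:,:2],np.ones(len(Q))]; print("foot top slope",np.linalg.lstsq(X,Q[:,2],rcond=None)[0])
im,d=read_camera("side"); im2,d2=read_camera("scene")
cv2.imwrite("pics/f.png",np.hstack([cv2.resize(im[190:310,180:330],(400,320),interpolation=2),cv2.resize(im2[100:220,330:480],(400,320),interpolation=2)]))
E
```

```text
[0.59423797 0.20195004 0.28983421] [-0.10518985  0.78561866  0.60430178 -0.0809801 ] [0.15 0.66 0.7  1.86 0.1  1.97] 22.45
housing 0.56 317 111 [0.572 0.274 0.14 ]
45 2388 59.55932210822898 ((-0.5612125396728516, -0.9891948699951172), (38.00979995727539, 49.41353225708008), 0.029917871579527855)
9 1363 12.440213652469838 ((-0.8133640289306641, -1.0142173767089844), (90.46467590332031, 37.69660186767578), 89.9906997680664)
foot top slope [-3.39332149e-04 -8.35388288e-04  1.24456035e+01]
-3 1501 0.4535267226026423 ((0.1347332000732422, -0.24164199829101562), (115.56298828125, 48.17314910888672), 89.9133071899414)
```

View pics/w6.png

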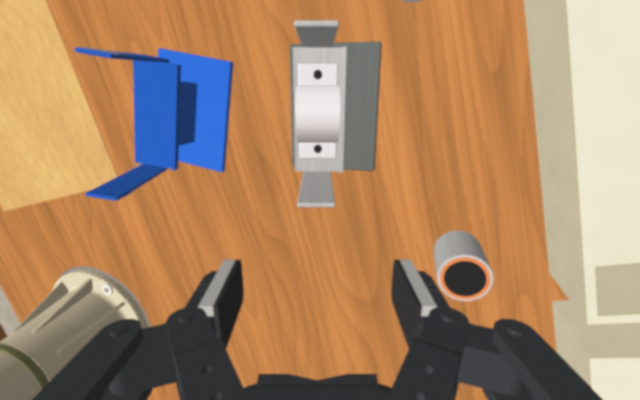

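View pics/f.png

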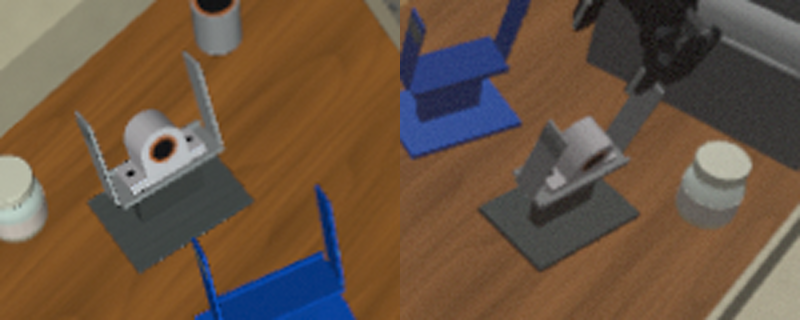

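The housing at wrist (317,111) stands centred on the grey ledge between the plates. Its foot lies flat (slope under 0.1%, foot top 12.4 mm above the surface). The gripper is clear, so I hand in.

```bash
python3 -c "
from workcell import *
print(hand_in())"
```

```text
the job is handed in; nothing more can be done
None
```

The middle housing now stands foot-flat, centred between the side plates on the grey ledge; I set it on the bench, let go and re-gripped it by its flat faces first, touched nothing else, and handed the job in at about 22 s, with no verdict returned.

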